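Hang a cleaned spreader plate on the drying rail and latch it in the station

TASK

Take the aluminium spreader plate on its hook hanger out of the grey rack and hook it onto the plain right-hand half of the drying rail. Then slide it along the rail to the left, into the station, until it has passed the spring latch and stays there by itself, hanging free with the part-present pin held in. Leave the jar, the solder reel and the spray can where they are.

Things in the scene. Friction and masses are not known exactly. Their poses are not given: they have to be found in the camera images.
- rail: Fixed rail: flat steel bar 10 mm wide, 18 high, 350 long, along this body's y axis (+y left, +x away from the robot), its top 200 mm above the bench; origin on the bench under the bar's middle. Two 16 mm wide arms at y = -150 and 165 mm hold it from below (undersides 30 mm below its top) and run to +x to posts 67 mm behind it. Its robot side is free but for the station.
- carrier: Carrier, about 0.42 kg: aluminium hook hanger screwed to an aluminium plate, 99 x 100 x 15 mm, below it. Origin: middle of the hook's inner top face, which rests on the rail. z up; y along the rail and +x away from the robot when hung. The plate spans x -7.5 to 7.5, y -50 to 50, z -44 to -143 mm, right under the hook's gap, so the hook cannot be set straight down onto the rail.
- grip_tab (a point): Middle of the upright grip tab, 35 mm above the carrier's origin. The tab is 10 mm thick in x, 24 mm wide in y and stands from z = 12 to 50 mm on the 12 mm high hook head (23 x 24 mm): grip it across x from above, fingertips above the head so they clear the switch head.
- hook_seat (a point): Middle of the hook's inner top face (the carrier's origin). The gap below it is 15 mm wide in x: on the -x side a 4 mm strap runs down to the plate, on the +x side a 4 mm lip reaches to z = -10 mm. Bring the hook from the robot's side 12 to 20 mm above its resting height, lip passing over and plate under the rail, until the strap is near the rail's face, then lower.
- rack: Fixed grey plastic rack: base 64 x 136 x 10 mm, at each y end an upright grooved guide, top 68 mm above the bench; the plate stands upright in the grooves with 2 mm play. Origin on the bench under its middle; axes as the carrier's, whose origin starts over the rack's, 152 mm above the bench. Lift the plate straight up 60 mm or more to clear the guides.
- present_pin (a joint): Part-present pin, 8 mm thick, 6.5 mm above the rail's top: 0 = out, grows as pushed in (left), to 0.0105 m; spring 2.4 N out, 6.6 N in. Its free tip is 17.5 mm left of the bolt's back face. The hook head is 24 mm long, so when latched it holds the pin about 6.5 mm in, and can go about 4 mm further before the stop. Unlatched, the pin tends to push it out. The push takes under 12 N until the stop.
- latch (a joint): Latch bolt, a steel wedge 7 mm wide in the rail's top: 0 = up (6 mm proud), grows as pushed down, 0.006 = flush, to 0.0075 m; spring 0.8 to 1.9 N. Its ramp starts 15 mm right of its upright back face. A hook sliding left on the rail pushes it down; it springs up behind the hook once the hook's right face has passed its back face.
- flux_tub: Bystander: closed jar with a screw lid, 57 mm wide and 68 mm high, at the bench's front edge to the right of the rack. Origin under its middle.
- solder_reel: Bystander: reel of solder, 57 mm wide and 33 mm high, at the bench's front left corner. Origin under its middle.
- rail_mid (a point): Middle of the rail's top. The station, an aluminium clamp on the left half of the rail, is NOT tracked: find it by sight or feel. The back (left) face of its latch bolt is 50 to 100 mm left of this point; 30 mm beyond that face stands the solid switch head, 34 mm wide, up to 16 mm above the rail's top; a 12 mm high latch housing hangs under the rail from 18 mm before that face.
- contact_spray: Bystander: slim spray can, 55 mm wide and 295 mm high with its spray tube, standing 150 to 200 mm behind the rail. Origin under its middle.

How it is judged:
By the outcome, as a careful person would: the job done as asked, in the order asked, and still so for the second after the job is handed in, with the robot touching nothing.
It also fails if it takes over 48 s, if anything falls off the work surface, if the arm or the gripper's body presses on something with over 40 N, if the wrist force passes 120 N, or if a joint passes its speed limit or range.

ROBOT

A 6-joint arm with a two-finger parallel gripper is mounted at the origin on a cart in front of the work surface, level with it; the furniture and walls round the work are solid. World frame = base frame: x ahead of the robot, y to its left, z up, the work surface at z = 0. Lengths are in m, angles in degrees, forces in N, time in s.
With the tool pointing down it reaches from about 0.35 to 0.875 m from the base axis. Payload 4.2 kg.
Tool frame: the origin (TCP) lies at the very end of the fingers, on their centre line; the grasp point (between the pads) lies 19 mm behind it; z points along the fingers, y is the line along which they close (so a half turn about z gives the same grasp; the last joint's range is limited). The gripper opens to 87 mm and grips with 3 to 60 N. Pads are 19 mm wide; open, the fingers measure 117 mm over their backs; the gripper's body (75 mm by 190 mm) begins 51 mm behind the grasp point.
Start: joints at [87.812, 22.042, 0.453, 0, -68.411, -14.817], TCP at [0.183, 0.598, 0.223] pointing down, gripper open.
Joint ranges: [-179.83, 179.83], [-69.29, 118.12], [-61.27, 80.66], [-181.25, 117.63], [-171.15, -9.14], [-177.46, 177.46]. Speed limits (degrees/s): [159.86, 159.86, 180, 180, 180, 180].

INTERFACE

Orientations are given as a 3x3 rotation matrix whose columns are the frame's x, y, z axes.
In Python, from station import monitor, cams, ticket gives the robot as it stands.
- The arm moves only by the tool drive_tool, never from a script. Its argument "moves" is a list of rows, each an object with "delta_pos": the shift along the tool's x, y, z in mm, a list of three; "turn": the turn about the tool's z in rad; "claw": the opening, from 0 (shut) to 1 (fully open). A call has 1 to 12 rows; each row shifts and turns the commanded pose from where the row before left it, along the tool's axes as they then stand; what a row does not reach is not made up. A row lasts 1/8 s, in which the tool goes at most 62.5 mm and 10.7 degrees, less where a joint would pass 70% of its speed; a pose out of reach is approached as far as the arm can. A call is refused whole if a number of a shift passes 62.5 or a number of a turn 0.188, either way. A call with a gripper value outside its range is refused whole. The fingers move at their own pace and stop on an object; the grip force is fixed at half the most. Time passes only in rows, so rows that do not move let the fingers close. It gives the time, the measured TCP pose, the force, the opening and the grip force at its end, in the units of the state.
- monitor.sense(): the state, without advancing time (a new reading comes with each control period).
- cams.capture(name): name is "scene" or "top"; returns a dict with "color" (400x640x3 uint8, red, green, blue), "range_z" (400x640 float32, m along the optical axis (not along the pixel's ray), 0 where there is no reading), "vertical_fov" (degrees; the focal length in pixels is half the picture's height over the tangent of half this angle, whatever the lens; pixels are square), "cx", "cy" (the principal point, pixels), "extrinsics" (4x4, takes a point from camera to world coordinates). Camera axes: x right, y down, z forward; pixel columns grow to the right and rows downward; lengths in m; the calibration is good to about 2 mm. A picture is of the moment at which its call begins.
- ticket.finish_job(): hands the job in; it is judged then, once.
The state is a dict: "time_s": time; "joints": joint angles; "joint_velocities": joint speeds; "effort": joint torques, N m; "tcp_pos": TCP position; "ee_rot": TCP orientation; "wrist_force": force on the tool from outside, world axes, zero at the start; "moment": the same for the moment, N m; "gripper_width": opening from 0.0 (shut) to 1.0 (fully open); "gripper_force": force on a finger pad.
Only numpy, scipy, OpenCV 4.12 (cv2) and the standard library are available. Lean on these libraries where they do the work, as an engineer would, in place of code of your own. Each camera call takes 0.05 s, during which the arm holds its last target. There are 200 camera calls.

## Working session

There is one attempt and no reset: what is moved stays moved. The work goes in short steps, Python scripts to look and compute and a tool call to move; the robot and the scene stay as the last step left them, time stands still between calls to the robot, and variables do not carry over. Pictures are saved under pics/ and viewed, at most 10 in all, crops included, and the job is handed in when it is done.

Besides the shell and the picture viewer there is one more tool, called after "Request:" as name([rows], argument=value, ...), one row to a line, values as JSON. drive_tool: Moves the arm, as the interface text tells. Its arguments: {"type":"object","properties":{"moves":{"type":"array","items":{"type":"object","properties":{"delta_pos":{"type":"array","items":{"type":"number"}},"turn":{"type":"number"},"claw":{"type":"number"}}}}},"required":["moves"]}

```bash
mkdir -p pics; cat > h.py <<'E'
import numpy as np, cv2
from station import monitor, cams, ticket
def cap(n,save=None):
    d=cams.capture(n); z=d["range_z"]; f=200/np.tan(np.radians(d["vertical_fov"])/2)
    v,u=np.mgrid[0:400,0:640]
    P=np.stack([(u-d["cx"])/f*z,(v-d["cy"])/f*z,z,np.ones_like(z)],-1)@np.array(d["extrinsics"]).T
    P=P[...,:3]; P[z==0]=np.nan
    if save: cv2.imwrite("pics/%s.png"%save,d["color"][...,::-1])
    np.savez("last_%s.npz"%n,P=P,c=d["color"])
    return d,P
E
python3 - <<'E'
from h import *
for n in("scene","top"):
    d,P=cap(n,n+"0"); print(n,np.round(d["extrinsics"],3).tolist(),d["vertical_fov"])
s=monitor.sense(); print(s)
E
```

```text
scene [[0.524, -0.656, 0.544, 0.116], [-0.852, -0.397, 0.341, -0.12], [-0.008, -0.642, -0.767, 0.798], [0.0, 0.0, 0.0, 1.0]] 54.07840464302178
top [[0.028, -0.989, 0.148, 0.395], [-0.999, -0.023, 0.034, 0.168], [-0.03, -0.149, -0.988, 1.215], [0.0, 0.0, 0.0, 1.0]] 51.45773525679821
{'time_s': 0.1, 'joints': array([ 8.78115915e+01,  2.20846838e+01,  3.88572696e-01, -2.41704957e-02,
       -6.84118970e+01, -1.48173540e+01]), 'joint_velocities': array([ 0.00971029, -0.09374449,  0.1906145 ,  0.11891631, -0.01703262,
        0.00474087]), 'effort': array([-3.54602744e-04, -3.91690671e+01,  1.87933874e+01,  4.23182353e+00,
        1.34506871e-02, -7.46480578e-05]), 'tcp_pos': array([0.18261619, 0.59716747, 0.22159617]), 'ee_rot': array([[ 9.56229855e-01, -2.92616213e-01, -4.63959178e-04],
       [-2.92616563e-01, -9.56228035e-01, -1.86871152e-03],
       [ 1.03164517e-04,  1.92267989e-03, -9.99998146e-01]]), 'wrist_force': array([ 0.07850075, -0.53085716, -0.75265836]), 'moment': array([ 0.00288751,  0.00521684, -0.00915155]), 'gripper_force': 0.0, 'gripper_width': 0.9973815082865028}
```

View pics/scene0.png

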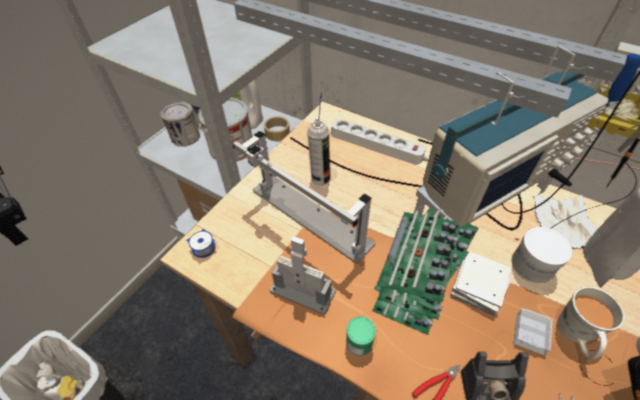

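View pics/top0.png

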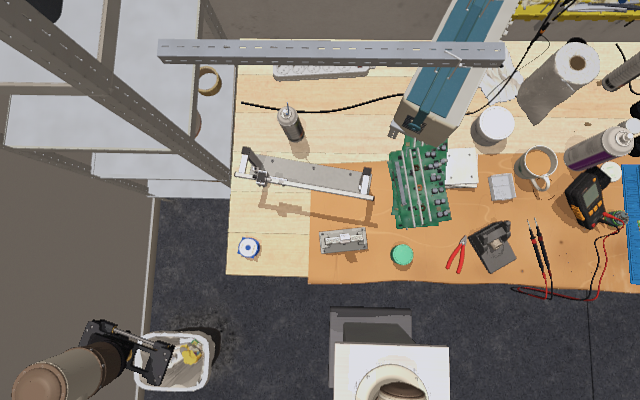

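Scene: rack with carrier at about (300,275) in scene and (345,240) in top. The rail runs in top from (245,170) to (372,197), with the station near (262,172). The arm is at far left, the jar at (402,254) and the reel at (248,247).

```bash
python3 - <<'E'
from h import *
for n,box in(("top",dict(rail=(225,140,385,215),rack=(312,220,380,262),beam=(158,38,505,68))),("scene",dict(rail=(225,130,375,260),rack=(265,235,340,315)))):
    P=np.load("last_%s.npz"%n)["P"]
    for k,(a,b,c,e) in box.items():
        Q=P[b:e,a:c].reshape(-1,3); Q=Q[~np.isnan(Q[:,0])]
        if k=="beam": print("beam z",np.nanpercentile(Q[:,2],[5,50,95]),"x",np.nanpercentile(Q[Q[:,2]>.4][:,0],[2,98]) if (Q[:,2]>.4).any() else None);continue
        for lo,hi in ([(.19,.206),(.207,.23)] if k=="rail" else [(.19,.215),(.150,.172),(.095,.112),(.06,.073),(.005,.014)]):
            S=Q[(Q[:,2]>lo)&(Q[:,2]<hi)&(Q[:,0]<.75)]
            if len(S)<5: print(n,k,lo,len(S));continue
            xy=S[:,:2].astype(np.float32); r=cv2.minAreaRect(xy)
            m=np.median(xy,0); _,_,vt=np.linalg.svd(xy-xy.mean(0),full_matrices=False)
            print(n,k,lo,len(S),"rect",np.round(r[0],4),np.round(r[1],4),r[2],"mean",xy.mean(0).round(4),"dir",vt[0].round(3),"z",S[:,2].mean().round(4))
            if k=="rail" or lo==.19: print("   corners",cv2.boxPoints(r).round(3).tolist())
# enlarged crops
a=cv2.imread("pics/top0.png")[130:270,220:400]; b=cv2.imread("pics/scene0.png")[120:320,220:390]
cv2.imwrite("pics/c0.png",np.hstack([cv2.resize(a,(400,400*140//180)),cv2.resize(b,(400*1,311))]))
E
```

```text
top rail 0.19 592 rect [0.5646 0.2501] [0.3563 0.0771] 70.18655395507812 mean [0.5616 0.2353] dir [-0.151 -0.989] z 0.1994
   corners [[0.46799999475479126, 0.09600000083446503], [0.5400000214576721, 0.0689999982714653], [0.6610000133514404, 0.4050000011920929], [0.5889999866485596, 0.4309999942779541]]
top rail 0.207 161 rect [0.5819 0.3353] [0.0354 0.0713] 4.665884017944336 mean [0.58   0.3485] dir [-0.231 -0.973] z 0.2143
   corners [[0.5609999895095825, 0.36899998784065247], [0.5669999718666077, 0.2980000078678131], [0.6019999980926514, 0.3009999990463257], [0.597000002861023, 0.3720000088214874]]
top rack 0.19 43 rect [0.4389 0.1416] [0.0097 0.022 ] 2.013645648956299 mean [0.4387 0.1416] dir [ 0.191 -0.982] z 0.2023
   corners [[0.4339999854564667, 0.15199999511241913], [0.4339999854564667, 0.12999999523162842], [0.4440000057220459, 0.13099999725818634], [0.4429999887943268, 0.15299999713897705]]
top rack 0.15 47 rect [0.4393 0.1407] [0.0227 0.0227] 1.6892333030700684 mean [0.437  0.1411] dir [-1.    -0.027] z 0.1637
top rack 0.095 162 rect [0.4356 0.1408] [0.0218 0.0994] 7.5539
[... 1099 characters left out ...]
0.984] z 0.1992
   corners [[0.4300000071525574, 0.15199999511241913], [0.43299999833106995, 0.12800000607967377], [0.4440000057220459, 0.12999999523162842], [0.4410000145435333, 0.15399999916553497]]
scene rack 0.15 129 rect [0.433  0.1371] [0.0194 0.0308] 46.600555419921875 mean [0.4311 0.1382] dir [ 0.537 -0.844] z 0.1619
scene rack 0.095 392 rect [0.434  0.1406] [0.023  0.0998] 8.436535835266113 mean [0.4344 0.1369] dir [ 0.14 -0.99] z 0.1055
scene rack 0.06 340 rect [0.4347 0.1406] [0.0354 0.1249] 9.673811912536621 mean [0.4319 0.1295] dir [ 0.198 -0.98 ] z 0.0669
scene rack 0.005 876 rect [0.5044 0.1503] [0.2013 0.1361] 7.70682430267334 mean [0.4538 0.1365] dir [-0.995 -0.105] z 0.0093
```

View pics/c0.png

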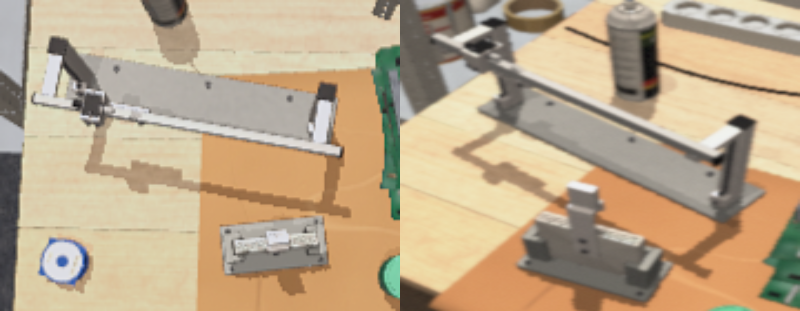

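```bash
cat >> h.py <<'E'
def plan(tx,ty,tz,yaw=None,n=1,s=None):
    """rows from measured pose to a world TCP; yaw = carrier yaw (deg), tool x -> -carrier y"""
    s=s or monitor.sense(); R=np.array(s["ee_rot"]); a=np.arctan2(R[1,0],R[0,0])
    d=np.array([tx,ty,tz])-s["tcp_pos"]; b=a if yaw is None else np.radians(yaw-90)
    t=-(b-a)/n
    for i in range(n):
        c=a+(b-a)*i/n; ex=np.array([np.cos(c),np.sin(c)]); ey=np.array([np.sin(c),-np.cos(c)])
        w=d/n*1000
        print([round(float(w[:2]@ex),1),round(float(w[:2]@ey),1),round(float(-w[2]),1)],round(float(t),3))
E
python3 - <<'E'
from h import *
for n in("top","scene"):
    P=np.load("last_%s.npz"%n)["P"].reshape(-1,3); P=P[~np.isnan(P[:,0])]
    p0=np.array([.49,.083]);p1=np.array([.59,.425])
    dirr=(p1-p0)/np.linalg.norm(p1-p0); nr=np.array([dirr[1],-dirr[0]])
    for it in range(5):
        q=P[:,:2]-p0; k=(abs(q@nr)<(.02 if it<2 else .007))&(P[:,2]>.194)&(P[:,2]<.206)&(q@dirr>-.03)&(q@dirr<.22)
        l=cv2.fitLine(P[k,:2].astype(np.float32),cv2.DIST_HUBER,0,1e-4,1e-4).ravel(); dirr=l[:2]*np.sign(l[1]); nr=np.array([dirr[1],-dirr[0]]); p0=l[2:]-dirr*(l[2:]-[.49,.083]).dot(dirr)
    q=P[:,:2]-p0; v=q@nr; s=q@dirr
    k=(abs(v)<.0065)&(P[:,2]>.194)&(P[:,2]<.206); print(n,"p0",p0,"yaw",np.degrees(np.arctan2(-dirr[0],dirr[1])),"v",v[k].min(),v[k].max(),"s",np.percentile(s[k],[0,1,99,100]),"z",np.median(P[k,2]))
    mid=p0+dirr*(s[k].min()+s[k].max())/2; print("mid",mid); sm=s-(s[k].min()+s[k].max())/2
    for a in np.arange(.03,.18,.005):
        m=(sm>=a)&(sm<a+.005)&(abs(v)<.004)&(P[:,2]>.15); m2=(sm>=a)&(sm<a+.005)&(abs(v)<.04)&(P[:,2]>.15)
        print(round(a*1000),P[m,2].max().round(4) if m.any() else 0,P[m2,2].max().round(4) if m2.any() else 0,(v[m2].min()*1000).round(),(v[m2].max()*1000).round())
print("plan");plan(.438,.141,.27,7.6,12)
E
```

```text
top p0 [0.53736332 0.07567202] yaw -8.794979 v -0.005653479939832412 0.006411941692698733 s [-0.00496651 -0.00210254  0.34718498  0.34959611] z 0.1999429727748283
mid [0.56371012 0.2459607 ]
30 0.2026 0.2026 -5.0 4.0
35 0.202 0.2039 -5.0 6.0
40 0.2001 0.2001 -5.0 5.0
45 0.2016 0.2016 -4.0 11.0
50 0.2078 0.2078 -7.0 13.0
55 0.205 0.205 -5.0 12.0
60 0.2078 0.2078 -5.0 12.0
65 0.2037 0.2037 -5.0 13.0
70 0.2022 0.2038 -5.0 13.0
75 0.2033 0.2033 -5.0 11.0
80 0.2128 0.2128 -5.0 10.0
85 0.212 0.212 -5.0 13.0
90 0.2153 0.2153 -16.0 16.0
95 0.2185 0.2188 -17.0 18.0
100 0.2176 0.2216 -18.0 16.0
105 0.2192 0.2216 -16.0 19.0
110 0.2185 0.2185 -18.0 17.0
115 0.2176 0.2176 -14.0 16.0
120 0.2119 0.2119 -5.0 4.0
125 0.2099 0.2099 -5.0 6.0
130 0.2049 0.2049 -5.0 3.0
135 0.2042 0.2042 -5.0 5.0
140 0.2009 0.2009 -5.0 4.0
145 0.1998 0.2 -5.0 3.0
150 0.204 0.204 -5.0 5.0
155 0.2003 0.2003 -4.0 39.0
160 0.2004 0.2025 -5.0 39.0
165 0.2045 0.2045 -5.0 38.0
170 0.2031 0.2031 -5.0 39.0
175 0.2011 0.2011 -6.0 6.0
scene p0 [0.53510529 0.07606573] yaw -8.739962 v -0.005573502473278429 0.006472122241102727 s [-0.
[... 502 characters left out ...]
198 -17.0 14.0
110 0.2173 0.2173 -17.0 18.0
115 0 0.2145 -14.0 11.0
120 0.2097 0.2097 -0.0 4.0
125 0.2095 0.2095 -2.0 5.0
130 0.2025 0.2025 -4.0 -0.0
135 0.2025 0.2025 -3.0 4.0
140 0.2021 0.2021 -4.0 7.0
145 0.2008 0.2008 -4.0 6.0
150 0.2021 0.2021 -4.0 40.0
155 0.2018 0.2018 -4.0 40.0
160 0.2027 0.2027 -4.0 40.0
165 0.2004 0.2004 -4.0 39.0
170 0.2006 0.2006 -6.0 38.0
175 0.1971 0.1979 -4.0 5.0
plan
[31.5, 30.1, -4.0] 0.095
[34.2, 27.0, -4.0] 0.095
[36.6, 23.6, -4.0] 0.095
[38.7, 20.0, -4.0] 0.095
[40.4, 16.3, -4.0] 0.095
[41.8, 12.4, -4.0] 0.095
[42.8, 8.4, -4.0] 0.095
[43.4, 4.3, -4.0] 0.095
[43.6, 0.1, -4.0] 0.095
[43.4, -4.0, -4.0] 0.095
[42.8, -8.1, -4.0] 0.095
[41.8, -12.1, -4.0] 0.095
```

Request:
drive_tool([
  {"delta_pos": [31.5, 30.1, -4], "turn": 0.095, "claw": 1},
  {"delta_pos": [34.2, 27, -4], "turn": 0.095, "claw": 1},
  {"delta_pos": [36.6, 23.6, -4], "turn": 0.095, "claw": 1},
  {"delta_pos": [38.7, 20, -4], "turn": 0.095, "claw": 1},
  {"delta_pos": [40.4, 16.3, -4], "turn": 0.095, "claw": 1},
  {"delta_pos": [41.8, 12.4, -4], "turn": 0.095, "claw": 1},
  {"delta_pos": [42.8, 8.4, -4], "turn": 0.095, "claw": 1},
  {"delta_pos": [43.4, 4.3, -4], "turn": 0.095, "claw": 1},
  {"delta_pos": [43.6, 0, -4], "turn": 0.095, "claw": 1},
  {"delta_pos": [43.4, -4, -4], "turn": 0.095, "claw": 1},
  {"delta_pos": [42.8, -8, -4], "turn": 0.095, "claw": 1},
  {"delta_pos": [41.8, -12, -4], "turn": 0.095, "claw": 1},
])

```text
time_s: 1.6
tcp_pos: [0.4386, 0.1401, 0.2704]
ee_rot: [[0.131, -0.991, -0.0], [-0.991, -0.131, -0.0], [0.0, 0.0, -1.0]]
wrist_force: [0.3, 0.6, 1.3]
gripper_width: 1.001
gripper_force: 0.0
```

Request:
drive_tool([
  {"delta_pos": [0, 0, 0], "turn": 0, "claw": 1},
  {"delta_pos": [0, 0, 0], "turn": 0, "claw": 1},
  {"delta_pos": [0, 0, 0], "turn": 0, "claw": 1},
])

```text
time_s: 1.98
tcp_pos: [0.4379, 0.1422, 0.2703]
ee_rot: [[0.135, -0.991, -0.0], [-0.991, -0.135, -0.0], [0.0, 0.0, -1.0]]
wrist_force: [-0.3, -0.6, -0.2]
gripper_width: 0.996
gripper_force: 0.0
```

```bash
python3 - <<'E'
from h import *
plan(.4375,.141,.170,7.6,4); print(monitor.sense()["tcp_pos"])
d,P=cap("scene","s1")
a=cv2.imread("pics/s1.png")[150:350,180:420]; cv2.imwrite("pics/c1.png",cv2.resize(a,(600,500)))
E
```

```text
[0.3, 0.1, 25.1] 0.001
[0.3, 0.1, 25.1] 0.001
[0.3, 0.1, 25.1] 0.001
[0.3, 0.1, 25.1] 0.001
[0.43791402 0.1421603  0.27032788]
```

View pics/c1.png

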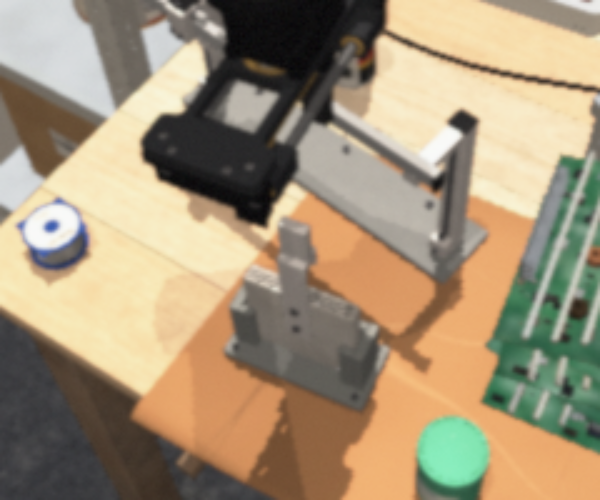

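The gripper is squarely above the tab (crop tab at 295,230), with one finger seen at (255,205). Descending to grip.

Request:
drive_tool([
  {"delta_pos": [0.5, 0, 25], "turn": 0, "claw": 1},
  {"delta_pos": [0.5, 0, 25], "turn": 0, "claw": 1},
  {"delta_pos": [0, 0, 25], "turn": 0, "claw": 1},
  {"delta_pos": [0, 0, 25], "turn": 0, "claw": 1},
  {"delta_pos": [0, 0, 0], "turn": 0, "claw": 0.4},
  {"delta_pos": [0, 0, 0], "turn": 0, "claw": 0.2},
  {"delta_pos": [0, 0, 0], "turn": 0, "claw": 0},
  {"delta_pos": [0, 0, 0], "turn": 0, "claw": 0},
  {"delta_pos": [0, 0, 0], "turn": 0, "claw": 0},
  {"delta_pos": [0, 0, 0], "turn": 0, "claw": 0},
])

```text
time_s: 3.28
tcp_pos: [0.4385, 0.1405, 0.1707]
ee_rot: [[0.133, -0.991, 0.0], [-0.991, -0.133, 0.0], [-0.0, -0.0, -1.0]]
wrist_force: [0.5, 0.4, 0.4]
gripper_width: 0.398
gripper_force: 0.0
```

Request:
drive_tool([
  {"delta_pos": [0, 0, 0], "turn": 0, "claw": 0},
  {"delta_pos": [0, 0, 0], "turn": 0, "claw": 0},
  {"delta_pos": [0, 0, 0], "turn": 0, "claw": 0},
  {"delta_pos": [0, 0, 0], "turn": 0, "claw": 0},
  {"delta_pos": [0, 0, 0], "turn": 0, "claw": 0},
  {"delta_pos": [0, 0, 0], "turn": 0, "claw": 0},
])

```text
time_s: 4.03
tcp_pos: [0.4383, 0.1405, 0.1705]
ee_rot: [[0.134, -0.991, -0.0], [-0.991, -0.134, -0.0], [0.0, 0.0, -1.0]]
wrist_force: [-1.1, 0.7, 0.7]
gripper_width: 0.113
gripper_force: 30.0
```

Request:
drive_tool([
  {"delta_pos": [0, 0, -4], "turn": 0, "claw": 0},
  {"delta_pos": [0, 0, -8], "turn": 0, "claw": 0},
  {"delta_pos": [0, 0, -14], "turn": 0, "claw": 0},
  {"delta_pos": [0, 0, -14], "turn": 0, "claw": 0},
  {"delta_pos": [0, 0, -14], "turn": 0, "claw": 0},
  {"delta_pos": [0, 0, -10], "turn": 0, "claw": 0},
  {"delta_pos": [0, 0, -4], "turn": 0, "claw": 0},
  {"delta_pos": [0, 0, 0], "turn": 0, "claw": 0},
])

```text
time_s: 5.03
tcp_pos: [0.4384, 0.1406, 0.2386]
ee_rot: [[0.133, -0.991, -0.0], [-0.991, -0.133, 0.0], [-0.0, 0.0, -1.0]]
wrist_force: [-0.3, -0.3, -4.4]
gripper_width: 0.116
gripper_force: 30.0
```

```bash
python3 - <<'E'
from h import *
print(monitor.sense()["tcp_pos"])
plan(.494,.196,.2365,-8.8,6)
E
```

```text
[0.43839914 0.14057064 0.23857748]
[-7.9, -10.4, 0.3] 0.048
[-8.4, -10.0, 0.3] 0.048
[-8.9, -9.6, 0.3] 0.048
[-9.3, -9.2, 0.3] 0.048
[-9.8, -8.7, 0.3] 0.048
[-10.2, -8.2, 0.3] 0.048
```

Request:
drive_tool([
  {"delta_pos": [-8, -10.4, 0], "turn": 0.048, "claw": 0},
  {"delta_pos": [-8.4, -10, 0], "turn": 0.048, "claw": 0},
  {"delta_pos": [-8.9, -9.6, 0], "turn": 0.048, "claw": 0},
  {"delta_pos": [-9.3, -9.2, 0], "turn": 0.048, "claw": 0},
  {"delta_pos": [-9.8, -8.7, 1], "turn": 0.048, "claw": 0},
  {"delta_pos": [-10.2, -8.2, 1], "turn": 0.048, "claw": 0},
  {"delta_pos": [0, 0, 0], "turn": 0, "claw": 0},
  {"delta_pos": [0, 0, 0], "turn": 0, "claw": 0},
])

```text
time_s: 6.02
tcp_pos: [0.4934, 0.1956, 0.2359]
ee_rot: [[-0.153, -0.988, -0.002], [-0.988, 0.153, -0.001], [0.001, 0.001, -1.0]]
wrist_force: [-0.2, -0.1, -4.7]
gripper_width: 0.111
gripper_force: 30.0
```

```bash
python3 - <<'E'
from h import *
s=monitor.sense();print(s["tcp_pos"],s["ee_rot"][:2,0],s["wrist_force"])
plan(.5525,.1867,.2345,-8.8,5)
for n in("scene","top"): d,P=cap(n,n+"2")
a=cv2.imread("pics/scene2.png")[120:320,210:390]; b=cv2.imread("pics/top2.png")[110:270,230:400]
cv2.imwrite("pics/c2.png",np.hstack([cv2.resize(a,(400,444)),cv2.resize(b,(400,444))]))
# spread points: plate / head in front of rail, expressed in the rail frame
y=np.array([.153,.988]);x=np.array([.988,-.153]);m=np.array([.563,.246])
for n in("scene","top"):
    P=np.load("last_%s.npz"%n)["P"].reshape(-1,3);P=P[~np.isnan(P[:,0])]
    q=P[:,:2]-m;u=q@x*1000;v=q@y*1000
    for lo,hi,a,b in((.16,.18,-90,-25),(.225,.24,-90,-25),(.194,.206,-8,8)):
        k=(P[:,2]>lo)&(P[:,2]<hi)&(u>a)&(u<b)&(v>-140)&(v<20)
        if k.sum()>5: print(n,lo,k.sum(),"u",np.percentile(u[k],[2,50,98]).round(1),"v",np.percentile(v[k],[1,50,99]).round(1),"z",np.percentile(P[k,2],[5,50,95]).round(4),"slope",np.polyfit(v[k],u[k],1).round(3))
E
```

```text
[0.4933837  0.19564696 0.2359452 ] [-0.1528459  -0.98824928] [-0.18449029 -0.0536201  -4.71892048]
[-0.0, -12.0, 0.3] 0.0
[-0.0, -12.0, 0.3] 0.0
[-0.0, -12.0, 0.3] 0.0
[-0.0, -12.0, 0.3] 0.0
[-0.0, -12.0, 0.3] 0.0
scene 0.16 370 u [-73.1 -66.4 -54.2] v [-109.7  -72.2  -11.6] z [0.1617 0.1724 0.1751] slope [-2.0000e-02 -6.6174e+01]
scene 0.225 82 u [-74.4 -67.1 -50. ] v [-72.2 -69.8 -49.7] z [0.226  0.2306 0.239 ] slope [  -0.696 -111.548]
scene 0.194 275 u [-5.9 -1.9  4.3] v [-138.4  -84.5  -26.2] z [0.1951 0.1994 0.2013] slope [-0.    -1.586]
top 0.16 31 u [-66.9 -59.4 -52.5] v [-109.  -103.3  -97.2] z [0.1708 0.1739 0.1777] slope [  0.132 -46.014]
top 0.194 71 u [-4.1  0.5  5.9] v [-139.7 -121.7 -102.2] z [0.1959 0.1995 0.2018] slope [-0.003  0.362]
```

View pics/c2.png

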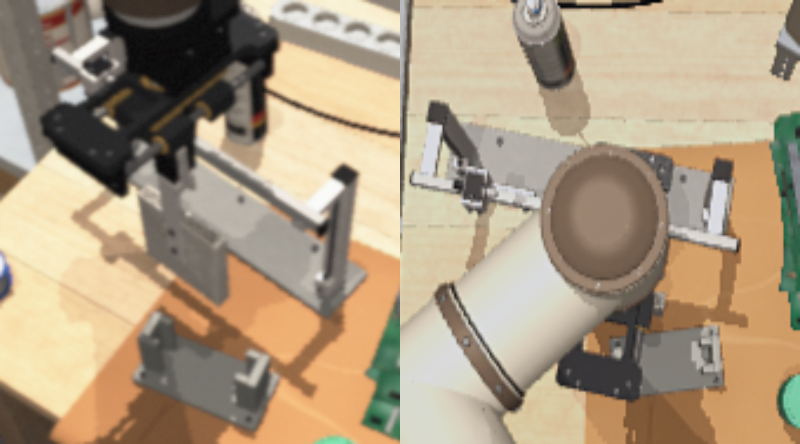

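Carrier is held upright, with the plate at crop (185,240) parallel to the rail, 60 mm in front of it and clear of the rack. Going in 60 mm at 17 mm above rest.

Request:
drive_tool([
  {"delta_pos": [0, -10, 0], "turn": 0, "claw": 0},
  {"delta_pos": [0, -12, 0], "turn": 0, "claw": 0},
  {"delta_pos": [0, -12, 0], "turn": 0, "claw": 0},
  {"delta_pos": [0, -12, 0], "turn": 0, "claw": 0},
  {"delta_pos": [0, -9, 0], "turn": 0, "claw": 0},
  {"delta_pos": [0, -5, 0], "turn": 0, "claw": 0},
  {"delta_pos": [0, 0, 0], "turn": 0, "claw": 0},
  {"delta_pos": [0, 0, 0], "turn": 0, "claw": 0},
])

```text
time_s: 7.12
tcp_pos: [0.553, 0.1869, 0.2366]
ee_rot: [[-0.153, -0.988, -0.0], [-0.988, 0.153, -0.0], [0.0, 0.0, -1.0]]
wrist_force: [0.2, 0.2, -5.0]
gripper_width: 0.112
gripper_force: 30.0
```

Request:
drive_tool([
  {"delta_pos": [0, 0, 3], "turn": 0, "claw": 0},
  {"delta_pos": [0, 0, 3], "turn": 0, "claw": 0},
  {"delta_pos": [0, 0, 3], "turn": 0, "claw": 0},
  {"delta_pos": [0, 0, 0], "turn": 0, "claw": 0},
])

```text
time_s: 7.62
tcp_pos: [0.553, 0.1868, 0.2271]
ee_rot: [[-0.153, -0.988, -0.001], [-0.988, 0.153, -0.0], [0.001, 0.001, -1.0]]
wrist_force: [-0.3, 0.3, -4.4]
gripper_width: 0.112
gripper_force: 30.0
```

Request:
drive_tool([
  {"delta_pos": [0, 0, 3], "turn": 0, "claw": 0},
  {"delta_pos": [0, 0, 3], "turn": 0, "claw": 0},
  {"delta_pos": [0, 0, 1], "turn": 0, "claw": 0},
  {"delta_pos": [0, 0, 0], "turn": 0, "claw": 0},
])

```text
time_s: 8.12
tcp_pos: [0.5533, 0.1869, 0.2204]
ee_rot: [[-0.153, -0.988, -0.0], [-0.988, 0.153, -0.0], [0.0, 0.0, -1.0]]
wrist_force: [0.1, 0.1, -4.5]
gripper_width: 0.112
gripper_force: 30.0
```

Request:
drive_tool([
  {"delta_pos": [0, 0, 1], "turn": 0, "claw": 0},
  {"delta_pos": [0, 0, 0.5], "turn": 0, "claw": 0},
  {"delta_pos": [0, 0, 0], "turn": 0, "claw": 0},
])

```text
time_s: 8.5
tcp_pos: [0.5533, 0.1869, 0.2191]
ee_rot: [[-0.153, -0.988, 0.0], [-0.988, 0.153, -0.0], [0.0, -0.0, -1.0]]
wrist_force: [0.4, 0.2, -3.5]
gripper_width: 0.111
gripper_force: 30.0
```

Request:
drive_tool([
  {"delta_pos": [0, 0, 0.5], "turn": 0, "claw": 0},
  {"delta_pos": [0, 0, 0], "turn": 0, "claw": 0},
  {"delta_pos": [0, 0, 0], "turn": 0, "claw": 0},
])

```text
time_s: 8.88
tcp_pos: [0.5533, 0.1869, 0.2185]
ee_rot: [[-0.153, -0.988, 0.0], [-0.988, 0.153, -0.0], [0.0, -0.0, -1.0]]
wrist_force: [0.3, 0.0, -4.6]
gripper_width: 0.117
gripper_force: 30.0
```

```bash
python3 - <<'E'
from h import *
d,P=cap("scene","s3")
a=cv2.imread("pics/s3.png")[120:280,210:390]; cv2.imwrite("pics/c3.png",cv2.resize(a,(720,560),interpolation=cv2.INTER_CUBIC))
y=np.array([.153,.988]);x=np.array([.988,-.153]);m=np.array([.563,.246])
P=P.reshape(-1,3);P=P[~np.isnan(P[:,0])];q=P[:,:2]-m;u=q@x*1000;v=q@y*1000
for lo,hi,a,b in((.1,.15,-25,10),(.194,.206,-8,8),(.194,.206,-25,-8)):
    k=(P[:,2]>lo)&(P[:,2]<hi)&(u>a)&(u<b)&(v>-130)&(v<20)
    print(lo,k.sum(),"u",np.percentile(u[k],[2,50,98]).round(1),"v",np.percentile(v[k],[1,50,99]).round(1))
print(monitor.sense()["wrist_force"],monitor.sense()["tcp_pos"])
E
```

```text
0.1 517 u [-13.8  -8.    2.9] v [-109.4  -70.2  -10.4]
0.194 196 u [-6.3 -2.9  4.8] v [-128.4  -91.7  -23.3]
0.194 38 u [-13.3 -11.8  -8.7] v [-72.  -60.6 -48.4]
[-0.47907174 -0.27398868 -4.15481478] [0.55331212 0.18691625 0.2186023 ]
```

View pics/c3.png

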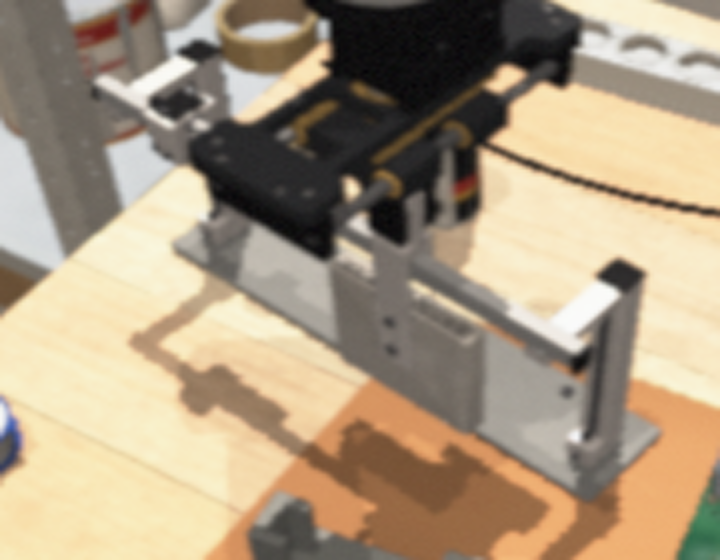

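The strap is in front of the rail at crop (395,270) and the plate is below it. The hook is over the bar but not yet seated, so I'll feel down.

Request:
drive_tool([
  {"delta_pos": [0, 0, 0.5], "turn": 0, "claw": 0},
  {"delta_pos": [0, 0, 0.5], "turn": 0, "claw": 0},
  {"delta_pos": [0, 0, 0], "turn": 0, "claw": 0},
])

```text
time_s: 9.3
tcp_pos: [0.5533, 0.1869, 0.2177]
ee_rot: [[-0.153, -0.988, 0.0], [-0.988, 0.153, 0.0], [-0.0, -0.0, -1.0]]
wrist_force: [-0.7, 0.0, -4.2]
gripper_width: 0.111
gripper_force: 30.0
```

Request:
drive_tool([
  {"delta_pos": [0, 0, 0.5], "turn": 0, "claw": 0},
  {"delta_pos": [0, 0, 0], "turn": 0, "claw": 0},
  {"delta_pos": [0, 0, 0], "turn": 0, "claw": 0},
])

```text
time_s: 9.68
tcp_pos: [0.5533, 0.1869, 0.2177]
ee_rot: [[-0.153, -0.988, 0.001], [-0.988, 0.153, 0.0], [-0.0, -0.001, -1.0]]
wrist_force: [-2.2, 0.3, 0.5]
gripper_width: 0.113
gripper_force: 30.0
```

Seated. Slide left.

Request:
drive_tool([
  {"delta_pos": [-6, 0, 0], "turn": 0, "claw": 0},
  {"delta_pos": [-10, 0, 0], "turn": 0, "claw": 0},
  {"delta_pos": [-10, 0, 0], "turn": 0, "claw": 0},
  {"delta_pos": [-8, 0, 0], "turn": 0, "claw": 0},
  {"delta_pos": [-6, 0, 0], "turn": 0, "claw": 0},
  {"delta_pos": [0, 0, 0], "turn": 0, "claw": 0},
])

```text
time_s: 10.42
tcp_pos: [0.5599, 0.2273, 0.2177]
ee_rot: [[-0.153, -0.988, 0.001], [-0.988, 0.153, 0.0], [-0.001, -0.001, -1.0]]
wrist_force: [-1.2, -3.1, 5.0]
gripper_width: 0.115
gripper_force: 30.0
```

Request:
drive_tool([
  {"delta_pos": [-6, 0, 0], "turn": 0, "claw": 0},
  {"delta_pos": [-10, 0, 0], "turn": 0, "claw": 0},
  {"delta_pos": [-10, 0, 0], "turn": 0, "claw": 0},
  {"delta_pos": [-10, 0, 0], "turn": 0, "claw": 0},
  {"delta_pos": [-10, 0, 0], "turn": 0, "claw": 0},
  {"delta_pos": [-6, 0, 0], "turn": 0, "claw": 0},
  {"delta_pos": [0, 0, 0], "turn": 0, "claw": 0},
])

```text
time_s: 11.3
tcp_pos: [0.5677, 0.2783, 0.2177]
ee_rot: [[-0.153, -0.988, 0.001], [-0.988, 0.153, 0.0], [-0.0, -0.001, -1.0]]
wrist_force: [-1.0, -5.6, 5.0]
gripper_width: 0.115
gripper_force: 30.0
```

Request:
drive_tool([
  {"delta_pos": [-4, 0, 0], "turn": 0, "claw": 0},
  {"delta_pos": [-4, 0, 0], "turn": 0, "claw": 0},
  {"delta_pos": [-4, 0, 0], "turn": 0, "claw": 0},
  {"delta_pos": [-4, 0, 0], "turn": 0, "claw": 0},
  {"delta_pos": [0, 0, 0], "turn": 0, "claw": 0},
])

```text
time_s: 11.92
tcp_pos: [0.5699, 0.293, 0.2177]
ee_rot: [[-0.153, -0.988, -0.0], [-0.988, 0.153, -0.002], [0.002, -0.0, -1.0]]
wrist_force: [-1.5, -6.2, 5.5]
gripper_width: 0.112
gripper_force: 30.0
```

Request:
drive_tool([
  {"delta_pos": [-4, 0, 0], "turn": 0, "claw": 0},
  {"delta_pos": [-4, 0, 0], "turn": 0, "claw": 0},
  {"delta_pos": [-4, 0, 0], "turn": 0, "claw": 0},
  {"delta_pos": [-4, 0, 0], "turn": 0, "claw": 0},
  {"delta_pos": [0, 0, 0], "turn": 0, "claw": 0},
])

```text
time_s: 12.55
tcp_pos: [0.5725, 0.3094, 0.2177]
ee_rot: [[-0.153, -0.988, 0.001], [-0.988, 0.153, -0.001], [0.001, -0.001, -1.0]]
wrist_force: [-0.8, -4.9, 5.0]
gripper_width: 0.112
gripper_force: 30.0
```

Request:
drive_tool([
  {"delta_pos": [-3, 0, 0], "turn": 0, "claw": 0},
  {"delta_pos": [-3, 0, 0], "turn": 0, "claw": 0},
  {"delta_pos": [0, 0, 0], "turn": 0, "claw": 0},
])

```text
time_s: 12.92
tcp_pos: [0.5733, 0.3146, 0.2177]
ee_rot: [[-0.153, -0.988, -0.0], [-0.988, 0.153, -0.002], [0.002, -0.0, -1.0]]
wrist_force: [-1.7, -6.5, 5.5]
gripper_width: 0.113
gripper_force: 30.0
```

Request:
drive_tool([
  {"delta_pos": [-1.5, 0, 0], "turn": 0, "claw": 0},
  {"delta_pos": [-1.5, 0, 0], "turn": 0, "claw": 0},
  {"delta_pos": [0, 0, 0], "turn": 0, "claw": 0},
])

```text
time_s: 13.3
tcp_pos: [0.5735, 0.3163, 0.2177]
ee_rot: [[-0.154, -0.988, -0.001], [-0.988, 0.154, -0.004], [0.004, 0.001, -1.0]]
wrist_force: [-0.9, -8.6, 6.7]
gripper_width: 0.119
gripper_force: 30.0
```

Request:
drive_tool([
  {"delta_pos": [-1.5, 0, 0], "turn": 0, "claw": 0},
  {"delta_pos": [0, 0, 0], "turn": 0, "claw": 0},
  {"delta_pos": [0, 0, 0], "turn": 0, "claw": 0},
])

```text
time_s: 13.68
tcp_pos: [0.5737, 0.3175, 0.2177]
ee_rot: [[-0.154, -0.988, -0.001], [-0.988, 0.154, -0.005], [0.005, 0.001, -1.0]]
wrist_force: [-1.8, -9.1, 6.3]
gripper_width: 0.109
gripper_force: 30.0
```

Request:
drive_tool([
  {"delta_pos": [-1.5, 0, 0], "turn": 0, "claw": 0},
  {"delta_pos": [0, 0, 0], "turn": 0, "claw": 0},
  {"delta_pos": [0, 0, 0], "turn": 0, "claw": 0},
])

```text
time_s: 14.05
tcp_pos: [0.5738, 0.3187, 0.2177]
ee_rot: [[-0.154, -0.988, -0.002], [-0.988, 0.154, -0.005], [0.005, 0.001, -1.0]]
wrist_force: [-1.6, -9.7, 6.2]
gripper_width: 0.11
gripper_force: 30.0
```

Request:
drive_tool([
  {"delta_pos": [-1.5, 0, 0], "turn": 0, "claw": 0},
  {"delta_pos": [-1, 0, 0], "turn": 0, "claw": 0},
  {"delta_pos": [0, 0, 0], "turn": 0, "claw": 0},
])

```text
time_s: 14.42
tcp_pos: [0.5742, 0.3208, 0.2177]
ee_rot: [[-0.154, -0.988, -0.002], [-0.988, 0.154, -0.006], [0.006, 0.001, -1.0]]
wrist_force: [-1.3, -10.2, 6.2]
gripper_width: 0.113
gripper_force: 30.0
```

Request:
drive_tool([
  {"delta_pos": [-1.5, 0, 0], "turn": 0, "claw": 0},
  {"delta_pos": [0, 0, 0], "turn": 0, "claw": 0},
  {"delta_pos": [0, 0, 0], "turn": 0, "claw": 0},
])

```text
time_s: 14.8
tcp_pos: [0.5744, 0.322, 0.2177]
ee_rot: [[-0.154, -0.988, -0.002], [-0.988, 0.154, -0.006], [0.007, 0.001, -1.0]]
wrist_force: [-1.9, -10.6, 7.1]
gripper_width: 0.112
gripper_force: 30.0
```

Request:
drive_tool([
  {"delta_pos": [-1.5, 0, 0], "turn": 0, "claw": 0},
  {"delta_pos": [0, 0, 0], "turn": 0, "claw": 0},
  {"delta_pos": [0, 0, 0], "turn": 0, "claw": 0},
])

```text
time_s: 15.18
tcp_pos: [0.5746, 0.3232, 0.2177]
ee_rot: [[-0.154, -0.988, -0.002], [-0.988, 0.154, -0.007], [0.007, 0.001, -1.0]]
wrist_force: [-1.2, -12.8, 6.8]
gripper_width: 0.11
gripper_force: 30.0
```

Request:
drive_tool([
  {"delta_pos": [-1, 0, 0], "turn": 0, "claw": 0},
  {"delta_pos": [0, 0, 0], "turn": 0, "claw": 0},
  {"delta_pos": [0, 0, 0], "turn": 0, "claw": 0},
])

```text
time_s: 15.55
tcp_pos: [0.5747, 0.324, 0.2178]
ee_rot: [[-0.154, -0.988, -0.003], [-0.988, 0.154, -0.007], [0.008, 0.002, -1.0]]
wrist_force: [-1.6, -12.4, 7.2]
gripper_width: 0.114
gripper_force: 30.0
```

Request:
drive_tool([
  {"delta_pos": [1.5, 0, -0.5], "turn": 0, "claw": 0},
  {"delta_pos": [1.5, 0, 0], "turn": 0, "claw": 0},
  {"delta_pos": [1, 0, 0], "turn": 0, "claw": 0},
  {"delta_pos": [0, 0, 0], "turn": 0, "claw": 0},
])

```text
time_s: 16.05
tcp_pos: [0.5746, 0.3236, 0.2177]
ee_rot: [[-0.154, -0.988, 0.0], [-0.988, 0.154, -0.0], [0.0, -0.0, -1.0]]
wrist_force: [-0.4, -6.2, 4.2]
gripper_width: 0.111
gripper_force: 30.0
```

Request:
drive_tool([
  {"delta_pos": [1, 0, 0], "turn": 0, "claw": 0},
  {"delta_pos": [0, 0, 0], "turn": 0, "claw": 0},
  {"delta_pos": [0, 0, 0], "turn": 0, "claw": 0},
])

```text
time_s: 16.42
tcp_pos: [0.5746, 0.3235, 0.2177]
ee_rot: [[-0.153, -0.988, 0.001], [-0.988, 0.153, 0.001], [-0.001, -0.001, -1.0]]
wrist_force: [-0.6, -1.5, 3.7]
gripper_width: 0.113
gripper_force: 30.0
```

Request:
drive_tool([
  {"delta_pos": [1, 0, 0], "turn": 0, "claw": 0},
  {"delta_pos": [1, 0, 0], "turn": 0, "claw": 0},
  {"delta_pos": [0, 0, 0], "turn": 0, "claw": 0},
  {"delta_pos": [0, 0, 0], "turn": 0, "claw": 0},
])

```text
time_s: 16.92
tcp_pos: [0.5743, 0.3212, 0.2177]
ee_rot: [[-0.153, -0.988, 0.001], [-0.988, 0.153, 0.001], [-0.001, -0.001, -1.0]]
wrist_force: [-0.2, -0.4, 3.3]
gripper_width: 0.112
gripper_force: 30.0
```

Request:
drive_tool([
  {"delta_pos": [1, 0, 0], "turn": 0, "claw": 0},
  {"delta_pos": [0, 0, 0], "turn": 0, "claw": 0},
  {"delta_pos": [0, 0, 0], "turn": 0, "claw": 0},
])

```text
time_s: 17.3
tcp_pos: [0.5741, 0.3203, 0.2177]
ee_rot: [[-0.153, -0.988, 0.001], [-0.988, 0.153, 0.001], [-0.001, -0.001, -1.0]]
wrist_force: [1.2, 1.2, 3.0]
gripper_width: 0.112
gripper_force: 30.0
```

Request:
drive_tool([
  {"delta_pos": [1, 0, 0], "turn": 0, "claw": 0},
  {"delta_pos": [0, 0, 0], "turn": 0, "claw": 0},
  {"delta_pos": [0, 0, 0], "turn": 0, "claw": 0},
])

```text
time_s: 17.68
tcp_pos: [0.5741, 0.3201, 0.2177]
ee_rot: [[-0.153, -0.988, 0.002], [-0.988, 0.153, 0.003], [-0.003, -0.001, -1.0]]
wrist_force: [0.7, 5.4, 4.3]
gripper_width: 0.119
gripper_force: 30.0
```

Request:
drive_tool([
  {"delta_pos": [1, 0, 0], "turn": 0, "claw": 0},
  {"delta_pos": [0, 0, 0], "turn": 0, "claw": 0},
  {"delta_pos": [0, 0, 0], "turn": 0, "claw": 0},
])

```text
time_s: 18.05
tcp_pos: [0.5741, 0.32, 0.2177]
ee_rot: [[-0.153, -0.988, 0.002], [-0.988, 0.153, 0.004], [-0.005, -0.002, -1.0]]
wrist_force: [0.6, 6.9, 2.3]
gripper_width: 0.112
gripper_force: 30.0
```

The latch blocks the way back, so it has latched. Now relax the hold, release and look.

Request:
drive_tool([
  {"delta_pos": [-2, 0, -0.5], "turn": 0, "claw": 0},
  {"delta_pos": [0, 0, 0], "turn": 0, "claw": 0},
  {"delta_pos": [0, 0, 0], "turn": 0, "claw": 0.5},
  {"delta_pos": [0, 0, 0], "turn": 0, "claw": 0.5},
  {"delta_pos": [0, 0, 0], "turn": 0, "claw": 0.5},
  {"delta_pos": [0, 0, 0], "turn": 0, "claw": 0.5},
  {"delta_pos": [0, 0, 0], "turn": 0, "claw": 0.5},
  {"delta_pos": [0, 0, 0], "turn": 0, "claw": 0.5},
])

```text
time_s: 19.05
tcp_pos: [0.5739, 0.3198, 0.2181]
ee_rot: [[-0.153, -0.988, -0.0], [-0.988, 0.153, -0.0], [0.0, 0.0, -1.0]]
wrist_force: [-0.5, -0.2, 0.2]
gripper_width: 0.498
gripper_force: 0.0
```

Request:
drive_tool([
  {"delta_pos": [0, 0, -10], "turn": 0, "claw": 0.5},
  {"delta_pos": [0, 0, -20], "turn": 0, "claw": 0.5},
  {"delta_pos": [0, 0, -20], "turn": 0, "claw": 0.5},
  {"delta_pos": [0, 0, -20], "turn": 0, "claw": 0.5},
  {"delta_pos": [0, 10, 0], "turn": 0, "claw": 0.5},
  {"delta_pos": [0, 40, 0], "turn": 0, "claw": 0.5},
  {"delta_pos": [0, 40, 0], "turn": 0, "claw": 0.5},
  {"delta_pos": [0, 40, 0], "turn": 0, "claw": 0.5},
  {"delta_pos": [0, 20, 0], "turn": 0, "claw": 0.5},
  {"delta_pos": [0, 0, 0], "turn": 0, "claw": 0.5},
  {"delta_pos": [0, 0, 0], "turn": 0, "claw": 0.5},
])

```text
time_s: 20.42
tcp_pos: [0.4261, 0.3429, 0.2878]
ee_rot: [[-0.154, -0.988, 0.0], [-0.988, 0.154, -0.0], [0.0, -0.0, -1.0]]
wrist_force: [0.4, -0.5, 0.1]
gripper_width: 0.504
gripper_force: 0.0
```

```bash
python3 - <<'E'
from h import *
d,P=cap("scene","s4"); d2,P2=cap("top","t4")
a=cv2.imread("pics/s4.png")[110:290,210:390]; b=cv2.imread("pics/t4.png")[130:230,230:330]
cv2.imwrite("pics/c4.png",np.hstack([cv2.resize(a,(400,400),interpolation=cv2.INTER_CUBIC),cv2.resize(b,(400,400),interpolation=cv2.INTER_CUBIC)]))
y=np.array([.153,.988]);x=np.array([.988,-.153]);m=np.array([.563,.246])
for n,P in(("scene",P),("top",P2)):
    P=P.reshape(-1,3);P=P[~np.isnan(P[:,0])];q=P[:,:2]-m;u=q@x*1000;v=q@y*1000
    for lo,hi in((.244,.256),(.145,.16)):
        k=(P[:,2]>lo)&(P[:,2]<hi)&(abs(u)<20)&(v>0)&(v<140)
        if k.any(): print(n,lo,k.sum(),"u",np.percentile(u[k],[2,50,98]).round(1),"v",np.percentile(v[k],[1,50,99]).round(1),"zmax",P[k,2].max())
print(monitor.sense()["wrist_force"],monitor.sense()["tcp_pos"])
E
```

```text
scene 0.244 52 u [-5.7 -1.9  4.7] v [63.3 73.6 86.3] zmax 0.252048055200346
scene 0.145 232 u [-12.4  -5.6   6.4] v [ 25.6  60.4 123.3] zmax 0.15992672949160114
top 0.244 45 u [-4.1  0.4  5.5] v [64.8 76.8 87.9] zmax 0.25409195750461655
top 0.145 57 u [-13.1  -5.1  -0.2] v [26.5 51.2 97.9] zmax 0.1597486832458559
[-0.15614681 -0.25549934 -0.31311388] [0.42643482 0.34271652 0.28760183]
```

View pics/c4.png

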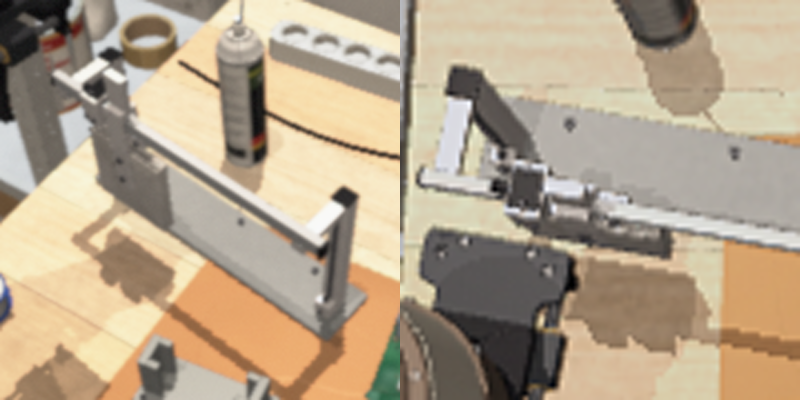

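The carrier hangs in the station: tab at crop (115,90), head against the switch, centre about 76 mm left of the rail's middle. It stayed there after release, and the gripper is clear.

```bash
python3 -c "
from station import ticket
print(ticket.finish_job())"
```

```text
the job is handed in; nothing more can be done
None
```

The plate hangs latched in the station, and I've handed the job in at about 20.5 s. The latch blocked a backward pull at about 7 N, and after release the plate stayed put, about where the pin should be 6.5 mm in (not read directly). The jar, reel and can were not touched.

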